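Unlatch the bottle pen and hold its gate wide open

ROBOT

A 6-joint arm with a two-finger parallel gripper is mounted at the origin on a cart in front of the work surface, level with it; the furniture and walls round the work are solid. World frame = base frame: x ahead of the robot, y to its left, z up, the work surface at z = 0. Lengths are in m, angles in rad, forces in N, time in s.
With the tool pointing down it reaches from about 0.25 to 0.725 m from the base axis. Payload 9.7 kg.
Tool frame: the origin (TCP) lies midway between the tips of the shut fingers; the grasp point (between the pads) lies 19 mm behind it; z points along the fingers, y is the direction in which the jaws open and shut (so a half turn about z gives the same grasp; the last joint's range is limited). The gripper opens to 85 mm and grips with 20 to 120 N. Pads are 22 mm wide; open, the fingers measure 114 mm over their backs; the gripper's body (76 mm by 85 mm) begins 54 mm behind the grasp point. The pads swing forward as they close: fully open they stand 13 mm farther back than shut.
Start: joints at [-1.154, 0.087, 0.176, 1.66, 0, 1.571], TCP at [0.223, -0.503, 0.231] pointing down, gripper open.
Joint ranges: [-3.13, 3.13], [-0.85, 1.81], [-1.15, 1.24], [-2.2, 2.28], [-1.44, 1.52], [-3.14, 3.14]. Speed limits (rad/s): [2.22, 2.22, 2.57, 3.14, 3.14, 3.14].

INTERFACE

Orientations are given as a 3x3 rotation matrix whose columns are the frame's x, y, z axes.
In Python, from cell import env gives the robot as it stands. Calls block until the motion is done:
- env.move_pose(position, orientation): joint-space move of the TCP to a pose.
- env.move_linear(position, ori=None, rate=0.15, stop_force=None): straight line of the TCP; ori=None keeps the orientation; rate is the mean speed in m/s. With stop_force (N) it stops when the force on the tool has changed by that much, and returns True; else False.
- env.movej(angles): joint-space move.
- env.open_gripper() and env.grasp(effort=None): open the fingers fully, or close them until they stop; effort is the grip in N (None keeps the last).
- env.pause(seconds).
- env.solve_ik(position, orientation): joint angles nearest the present ones, or None.
- env.capture(name): name is "side" or "top"; returns (picture, depth): 400x640x3 uint8, red, green, blue; 400x640 float32, m along the optical axis (not along the pixel's ray), 0 where there is no reading.
- env.camera_info(name): a dict with "K" (3x3 intrinsics, pixels), "dist" ([k1, k2, p1, p2, k3] as OpenCV has them; the pictures are not rectified), "eye" and "orientation" of the camera in the world. Camera axes: x right, y up, looking along -z (the intrinsics and any distortion apply to the point x, -y, -z); pixel columns grow to the right and rows downward; lengths in m; the calibration is good to about 2 mm. A picture is of the moment at which its call begins. camera_info takes no time and is no camera call.
A pose or a line that the arm cannot do raises env.PlanningError and nothing moves.
- env.job_done(): hands the job in, once; it reports no verdict.
Trained networks look in the newest picture that a camera, given by its name, has taken for a name from the list of things; names that differ only in an ending like _2 or _b are one class to them, and where a whole thing is asked for, a point or a joint stands for the part that bears it (a point fixed in the world has none). Each returns a list of dicts, best first, with "score" (0 to 1); they miss things now and then, are a little off and sometimes report something else, mostly with a low value. They report only what shows in the picture. A call takes as long as a camera call. They do not tell look-alikes from the thing itself.
- env.boxes_of(camera, query): "xyz" ([x, y, z] in m, in the coordinates of the camera as it stood for that picture, good to about 4 mm: the middle of the surface that is visible of it).
- env.regions_of(camera, query): "pixels" (400x640 bool, what is visible of it).
Readings, each from a call of its own:
- env.read_time(): time.
- env.read_qpos(): joint angles.
- env.read_qd(): joint speeds.
- env.read_effort(): joint torques, N m.
- env.read_position(): TCP position.
- env.read_ee_rot(): TCP orientation.
- env.read_wrist_force(): force on the tool from outside, world axes, zero at the start.
- env.read_ft_torque(): the same for the moment, N m.
- env.read_gripper_width(): opening from 0.0 (shut) to 1.0 (fully open).
Only numpy, scipy, OpenCV 4.12 (cv2) and the standard library are available. Lean on these libraries where they do the work, as an engineer would, in place of code of your own. Each camera call takes 0.05 s, during which the arm holds its last target. There are 200 camera calls.

TASK

Unlatch the barred gate of the bottle pen: squeeze the two ears of the catch nearer the hinge fully together, then do the same with the catch nearer the gate's free end (squeezed catches stay squeezed). Then take the upright handle, swing the gate towards the robot past its detent and hold it wide open, about square to the front of the pen, against its spring; finish while still holding it there, with the bottles left standing and the things lying nearby left where they are.

Things in the scene. Friction and masses are not known exactly. Their poses are not given: they have to be found in the camera images.
- pen: Fixed cage of aluminium posts and steel rods, 250 mm wide (y), 84 deep (x), 106 high. Origin: on the bench under the middle of its front; x points into the pen (away from the robot at yaw 0), y to the hinge side, z up. A header bar (24 mm deep, top at z = 106 mm) spans the front above the gate and carries two catches 105 mm apart; gate lugs in front of it reach z = 112 mm.
- catch1 (a point): Middle of the catch nearer the hinge, at pen (12, 40, 130) mm, fixed. Two upright dark steel ears stand either side of a black housing 14 mm wide (y), 22 high; they are squeezed together along pen y. Ear: 20 mm wide (x), 6 thick, its top at z = 145 mm, a 6 mm bar runs forward from its foot (z 114 to 120) to a hook that locks the gate. Outer faces 48 mm apart at rest, 24 squeezed.
- catch2 (a point): The same point of the second, like catch, nearer the gate's free end, at pen (12, -65, 130) mm.
- tab1a (a joint): Slide of the hinge-side (+y) ear of the first catch, m: 0 = out (locking), 0.012 = fully squeezed in to its stop; starts at 0 to 0.002. Unlocks the gate from 0.006. Stiff (about 4 N) and stays where it is left, no spring. Each ear slides separately.
- tab1b (a joint): The same for the free-end-side (-y) ear of the first catch.
- tab2a (a joint): The same for the hinge-side (+y) ear of the second catch.
- tab2b (a joint): The same for the free-end-side (-y) ear of the second catch.
- gate_hinge (a point): Point on the gate's vertical hinge line, at bench level, at pen (-9, 105, 0) mm. Beside it, outside the pen, stands the detent plunger housing, 69 mm tall, up to 85 mm from the hinge.
- gate (a joint): Gate angle, rad: 0 shut, grows as the free end swings to the robot (clockwise from above), stop at 1.5. Gate 210 mm long, z 22 to 112 mm; locked until all four ears are in. A spring pulls it shut, 0.25 N m at 0 to 0.55 at 1.4. From 0.47 to 0.92 a cam beside the hinge passes a ball detent (up to 1.5 N m to open); let go beyond, it swings back to about 0.9, so it must be held to stay wide.
- handle (a point): Upright round black grip on a bent steel rod at the middle of the gate's front, fixed to the gate: 16 mm in diameter, from 88 to 147 mm above the bench. Point on its axis, 112 mm above the bench, 60 mm in front of the gate's plane and 118 mm from the hinge along the gate: at pen (-69, -13, 112) mm with the gate shut. It turns with the gate.
- bottle1: Small amber bottle, 33 mm in diameter, 79 mm tall, standing loose in the pen, hinge side. Origin at its foot. Leave standing.
- bottle2: Second such bottle, in the middle of the pen.
- bottle3: Third such bottle, at the free-end side of the pen.
- parts_jar: Clear jar with white lid, 62 mm in diameter, 68 mm tall, loose on the bench to the right of the pen. Bystander. Origin at its foot.
- chuck_insert: Hollow round capping chuck, 43 mm in diameter, 31 mm tall, loose on the bench to the right. Bystander. Origin at its foot.
- v_block: White V fixture block, 52 x 90 x 30 mm, loose on the bench to the right. Bystander. Origin under its middle.
Things that resemble listed ones, but are neither listed nor needed, are in the scene too. Leave any purple or red look-alike of the bottle3 alone.

How it is judged:
On the way, in this order (a step that is already met when the one before it is completed fails the run):
1. both ears of the catch nearer the hinge are squeezed in, the gate still shut (value of joint each of tab1a, tab1b above 0.006 m and value of joint gate below 0.1 rad), for 0.1 s.
2. both ears of the catch nearer the free end are squeezed in, the gate still shut (value of joint each of tab2a, tab2b above 0.006 m and value of joint gate below 0.1 rad), for 0.1 s.
3. the gate is past its detent (value of joint gate above 1 rad), for 0.1 s.
At the end, for the whole second after the job is handed in: the gate stands still at more than 1.25 rad (72 degrees) open, the fingers bearing on it with more than 1.5 N, the grasp point within 50 mm of the handle's axis in plan; all four catch ears still squeezed in by more than 5 mm; the bottles upright (within 0.2 rad) (value of joint gate above 1.25 rad and contact force between the fingers and gate above 1.5 N and horizontal distance between the grasp point and handle below 0.05 m and velocity of joint gate between -0.1 and 0.1 rad/s and value of joint each of tab1a, tab1b, tab2a, tab2b above 0.005 m and angle between each of bottle1, bottle2, bottle3's own z axis and vertical below 0.2 rad); the arm keeps its last pose, push and grip.
It fails at once if a bottle is knocked over (angle between any of bottle1, bottle2, bottle3's own z axis and vertical above 0.5 rad).
It fails at once if a bystander is moved more than 3 cm (distance of any of parts_jar, chuck_insert, v_block from where it was at the start of the episode above 0.03 m).
It also fails if it takes over 48 s, if anything falls off the work surface, if the arm or the gripper's body presses on something with over 40 N, if the wrist force passes 120 N, or if a joint passes its speed limit or range.

## Working session

There is one attempt and no reset: what is moved stays moved. The work goes in short steps, each a Python script; the robot and the scene stay as the last script left them, time stands still between calls to the robot, and variables do not carry over. Pictures are saved under pics/ and viewed, about 8 in all and at most 12, crops included, and the job is handed in when it is done.

```bash
ls; mkdir -p pics; cat > h.py <<'E'
import numpy as np, cv2
from cell import env
def world(cam,uv,d):
    i=env.camera_info(cam);uv=np.asarray(uv,float).reshape(-1,1,2);d=np.asarray(d,float).ravel()
    n=cv2.undistortPoints(uv,np.array(i["K"],float),np.array(i["dist"],float)).reshape(-1,2)
    p=np.c_[n[:,0]*d,-n[:,1]*d,-d]
    return p@np.array(i["orientation"]).T+np.array(i["eye"])
def cam2w(cam,p):
    i=env.camera_info(cam);return np.array(i["orientation"])@np.array(p)+np.array(i["eye"])
def save(n,im): cv2.imwrite("pics/"+n,cv2.cvtColor(im,cv2.COLOR_RGB2BGR))
def cloud(cam,dep):
    v,u=np.nonzero(dep>0);return world(cam,np.c_[u,v],dep[v,u]),u,v
E
python3 - <<'E'
from h import *
for c in("top","side"):
    im,d=env.capture(c);save(c+"0.png",im);np.save(c+"0.npy",d)
    i=env.camera_info(c);print(c,i["eye"],np.round(i["orientation"],3).tolist(),i["K"],i["dist"])
    for q in("pen","catch1","tab1a","gate","handle","bottle1","parts_jar","chuck_insert","v_block"):
        try:print(q,[(np.round(cam2w(c,b["xyz"]),3).tolist(),round(b["score"],2)) for b in env.boxes_of(c,q)][:6])
        except Exception as e:print(q,e)
print(env.read_time())
E
```

```text
pics
top [0.3742718  0.0080737  1.02039816] [[0.027, 0.984, -0.178], [-1.0, 0.027, 0.002], [0.007, 0.178, 0.984]] [[378.84920267   0.         321.16073083]
 [  0.         378.84920267 199.64053858]
 [  0.           0.           1.        ]] [-0.07175043  0.          0.          0.          0.        ]
pen [([0.542, 0.132, 0.083], 0.68), ([0.383, -0.174, 0.034], 0.53)]
catch1 [([0.543, 0.133, 0.078], 0.85)]
tab1a [([0.522, 0.169, 0.122], 0.42)]
gate [([0.516, 0.096, 0.092], 0.94)]
handle [([0.582, 0.055, 0.06], 0.73)]
bottle1 [([0.663, 0.039, 0.058], 0.75), ([0.671, 0.13, 0.053], 0.7), ([0.578, 0.11, 0.063], 0.57)]
parts_jar [([0.459, -0.227, 0.067], 0.9)]
chuck_insert [([0.549, -0.212, 0.029], 0.79), ([0.547, 0.132, 0.079], 0.53)]
v_block [([0.383, -0.172, 0.029], 0.56)]
side [0.78313021 0.59621272 0.91250786] [[-0.922, -0.303, 0.24], [0.386, -0.729, 0.565], [0.004, 0.614, 0.789]] [[508.18660899   0.         318.33187637]
 [  0.         508.18660899 203.75488412]
 [  0.           0.           1.        ]] [0.02935891 0.         0.         0.         0.        ]
pen [([0.542, 0.165, 0.042], 0.98)]
catch1 [([0.536, 0.158, 0.043], 0.85), ([0.579, 0.068, 0.057], 0.71)]
tab1a [([0.529, 0.175, 0.118], 0.61)]
gate [([0.505, 0.096, 0.098], 0.87), ([0.583, 0.12, 0.06], 0.6)]
handle [([0.505, 0.096, 0.096], 0.7)]
bottle1 [([0.58, 0.066, 0.057], 0.88), ([0.582, 0.121, 0.059], 0.85), ([0.568, 0.192, 0.059], 0.74), ([0.677, 0.146, 0.055], 0.67), ([0.671, 0.05, 0.053], 0.62), ([0.561, -0.055, 0.056], 0.49)]
parts_jar [([0.468, -0.215, 0.061], 0.67)]
chuck_insert [([0.547, -0.202, 0.022], 0.63), ([0.577, 0.065, 0.058], 0.46)]
v_block [([0.544, 0.161, 0.048], 0.66), ([0.386, -0.167, 0.026], 0.57)]
1.0
```

```bash
python3 - <<'E'
from h import *
a=cv2.imread("pics/top0.png")[40:240,100:420];cv2.imwrite("pics/top0c.png",cv2.resize(a,(800,500),interpolation=3))
a=cv2.imread("pics/side0.png")[100:400,150:550];cv2.imwrite("pics/side0c.png",cv2.resize(a,(800,600),interpolation=3))
E
```

```text
(no output)
```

View pics/top0c.png

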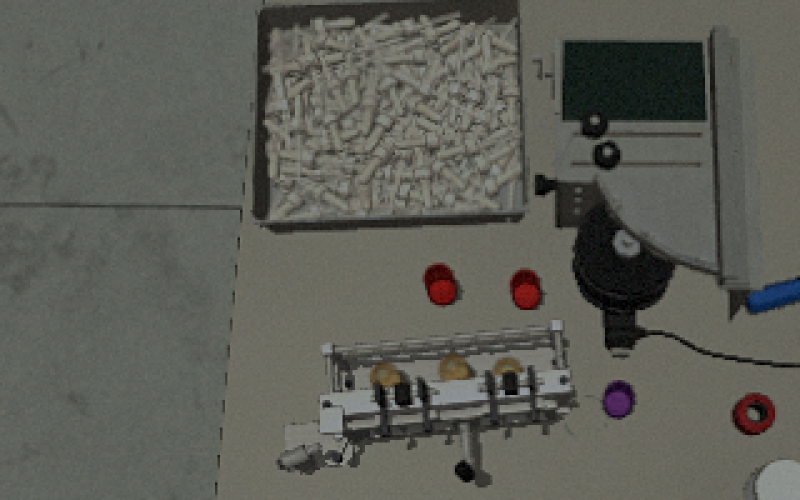

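View pics/side0c.png

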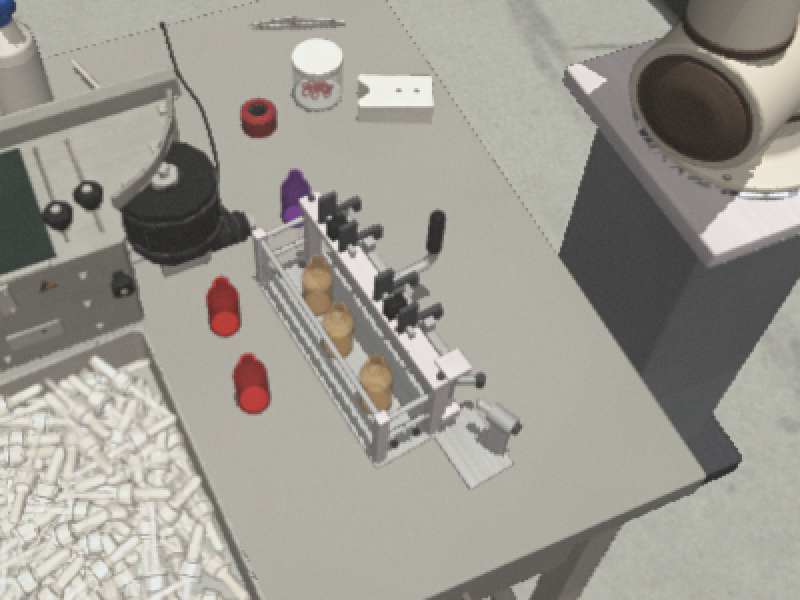

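Top crop (scale 2.5, offset 100,40): header bar runs (320,415) to (570,375), hinge and detent at left (300,460), catch housings at (403,393) and (510,382), handle top (464,470). Purple and red look-alikes stand outside the pen. Next I fit the pen pose from depth.

```bash
python3 - <<'E'
from h import *
P=[]
for c in("top","side"):
    d=np.load(c+"0.npy");p,u,v=cloud(c,d)
    im=cv2.imread(f"pics/{c}0.png")[v,u].astype(int)
    m=(p[:,0]>.4)&(p[:,0]<.72)&(p[:,1]>-.06)&(p[:,1]<.28)
    q=p[m&(p[:,2]>.100)&(p[:,2]<.110)&(im.min(1)>100)]
    r=cv2.minAreaRect(q[:,:2].astype(np.float32)*1000);print(c,len(q),r,q[:,2].mean())
    b=cv2.boxPoints(r);print(b.round())
    # header line fit robust
    vx=cv2.fitLine(q[:,:2].astype(np.float32),cv2.DIST_HUBER,0,.001,.001).ravel();print("line",vx)
    dark=p[m&(p[:,2]>.125)&(p[:,2]<.16)]
    D=im[m&(p[:,2]>.125)&(p[:,2]<.16)]
    # cluster by proximity
    from scipy.cluster.hierarchy import fcluster,linkage
    l=fcluster(linkage(dark,'single'),.007,'distance')
    for k in set(l):
        if (l==k).sum()>4: print(k,(l==k).sum(),dark[l==k].mean(0).round(4),np.ptp(dark[l==k],0).round(3),D[l==k].mean().round())
E
```

```text
top 581 ((538.885986328125, 112.6704330444336), (40.37687683105469, 248.0721893310547), 8.906989097595215) 0.10642034748155325
[[500. 232.]
 [538. -13.]
 [578.  -7.]
 [540. 238.]]
line [ 0.13480182 -0.99087256  0.5388774   0.13569161]
2 7 [ 0.7103 -0.0506  0.1545] [0.013 0.01  0.009] 43.0
4 490 [ 0.682  -0.0389  0.1343] [0.078 0.048 0.028] 24.0
5 37 [0.4655 0.0879 0.1438] [0.014 0.014 0.015] 14.0
9 23 [0.5558 0.028  0.1451] [0.019 0.005 0.008] 50.0
10 47 [0.5527 0.0476 0.1285] [0.02  0.015 0.007] 28.0
11 24 [0.5498 0.0673 0.1444] [0.018 0.007 0.015] 44.0
13 9 [0.5371 0.1292 0.1319] [0.014 0.004 0.013] 21.0
14 23 [0.542  0.1314 0.145 ] [0.019 0.005 0.011] 38.0
15 44 [0.5391 0.152  0.1286] [0.019 0.013 0.007] 20.0
16 24 [0.5358 0.1717 0.1445] [0.017 0.007 0.011] 30.0
17 7 [0.5312 0.17   0.1297] [0.011 0.004 0.008] 15.0
side 1036 ((528.7847290039062, 111.62020111083984), (51.68303298950195, 250.06283569335938), 7.373819828033447) 0.10560580975274618
[[487. 232.]
 [519. -16.]
 [570.  -9.]
 [538. 239.]]
line [ 0.16048759 -0.98703784  0.5411172   0.1453102 ]
1 814 [ 0.6848 -0.0373  0.1345] [0.078 0.051 0.034] 68.0
2 80 [0.4652 0.0931 0.138 ] [0.015 0.015 0.023] 59.0
3 86 [0.5343 0.1747 0.1382] [0.02  0.008 0.023] 74.0
4 75 [0.5365 0.1537 0.1275] [0.021 0.015 0.006] 63.0
5 85 [0.5401 0.1342 0.1379] [0.019 0.007 0.022] 79.0
6 87 [0.5485 0.0702 0.1377] [0.02  0.009 0.023] 73.0
7 53 [0.5507 0.0488 0.1275] [0.02  0.013 0.007] 60.0
8 85 [0.5531 0.0305 0.1375] [0.02  0.01  0.023] 80.0
```

Ear clusters and housings agree between the two cameras: catch1 is about (0.5385, 0.1525), catch2 about (0.552, 0.0485), 105.4 mm apart, and pen yaw about 7.6°. The handle this predicts, (0.465, 0.089), matches the measured one. Next I check that the arm can reach every pose.

```bash
cat >> h.py <<'E'
psi=np.radians(7.6);ex=np.array([np.cos(psi),np.sin(psi)]);ey=np.array([-ex[1],ex[0]])
C1=np.array([.5385,.1525]);C2=np.array([.552,.0485])
O=(C1+C2)/2-.012*ex+.0125*ey
def pw(x,y): return O+x*ex+y*ey
def R(a):  # tool down, jaw (y) axis at world yaw a
    y=np.array([np.cos(a),np.sin(a),0]);z=np.array([0,0,-1.]);return np.c_[np.cross(y,z),y,z]
def handle(t):
    c,s=np.cos(t),np.sin(t);return pw(-.009-.060*c-.118*s,.105+.060*s-.118*c)
E
python3 - <<'E'
from h import *
print(O,env.read_ee_rot().round(2).tolist(),handle(0),handle(1.4))
print(C1-pw(.012,.04))
for n,xy,z,aa in[("c1",C1,.124,psi+np.pi/2),("c1up",C1,.22,psi+np.pi/2),("c2",C2,.124,psi+np.pi/2),("h0",handle(0),.103,psi),("hm",handle(.7),.103,psi-.7),("h",handle(1.42),.103,psi-1.42)]:
    for k in(0,np.pi):
        q=env.solve_ik([*xy,z],R(aa+k));print(n,round(k),None if q is None else np.round(q,2))
E
```

```text
[0.53170221 0.11130312] [[0.91, 0.4, -0.0], [0.4, -0.91, -0.0], [-0.0, 0.0, -1.0]] [0.46502767 0.08929162] [0.37835695 0.23619015]
[ 1.93460488e-04 -3.88158632e-05]
c1 0 [ 0.28  0.1  -0.02  1.45  0.    0.14]
c1 3 [ 0.28  0.1  -0.02  1.45  0.   -3.  ]
c1up 0 [0.28 0.11 0.17 1.64 0.   0.14]
c1up 3 [ 0.28  0.11  0.17  1.64  0.   -3.  ]
c2 0 [ 0.09  0.08 -0.04  1.45  0.   -0.05]
c2 3 [ 0.09  0.08 -0.04  1.45  0.    3.1 ]
h0 0 [ 0.19 -0.11 -0.26  1.41  0.    1.63]
h0 3 [ 0.19 -0.11 -0.26  1.41  0.   -1.51]
hm 0 [ 0.36 -0.23 -0.37  1.43  0.    2.49]
hm 3 [ 0.36 -0.23 -0.37  1.43  0.   -0.65]
h 0 [ 0.56 -0.17 -0.32  1.42  0.   -2.86]
h 3 [ 0.56 -0.17 -0.32  1.42  0.    0.28]
```

```bash
python3 - <<'E'
from h import *
r=R(psi+np.pi/2)
env.move_pose([*C1,.23],r)
env.move_linear([*C1,.165],rate=.12)
print("hit",env.move_linear([*C1,.124],rate=.05,stop_force=8),env.read_position().round(4))
env.grasp(40)
print(env.read_gripper_width(),env.read_wrist_force().round(1),env.read_position().round(4),env.read_time())
im,d=env.capture("side");save("side1.png",cv2.resize(im[150:350,220:470],(750,600),interpolation=3))
E
```

```text
hit False [0.5387 0.1526 0.1244]
0.25365509783062096 [-0.8 -3.   7.9] [0.539  0.1521 0.1253] 5.8333
```

View pics/side1.png

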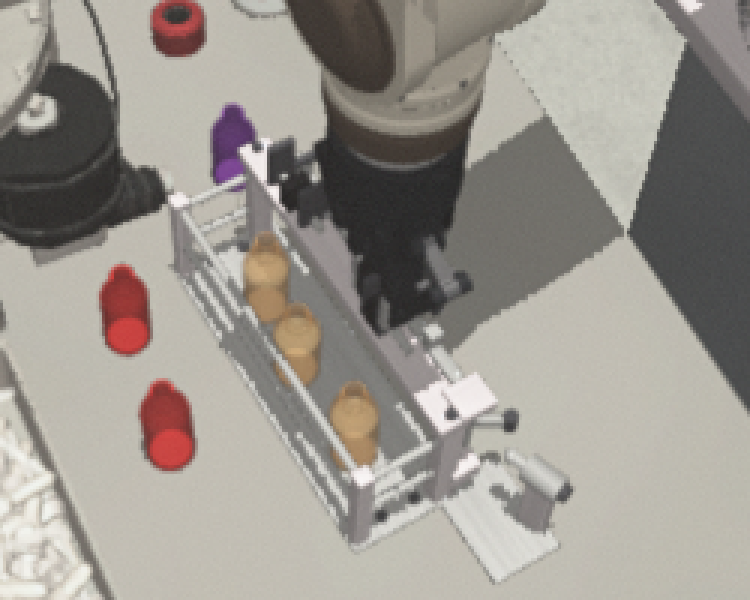

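The side view shows the gripper closed on catch1, around (400,270) in the crop, with the bottles standing. The width reading corresponds to about 22 to 24 mm, which means fully squeezed. I'll open, go up, check the ears from above and then do catch2.

```bash
cat >> h.py <<'E'
def ears(tag):
    im,d=env.capture("side");p,u,v=cloud("side",d)
    from scipy.cluster.hierarchy import fcluster,linkage
    q=(p[:,:2]-O)@np.c_[ex,ey];m=(abs(q[:,0]-.012)<.02)&(abs(q[:,1])<.12)&(p[:,2]>.120)&(p[:,2]<.15)
    g=np.c_[q[m],p[m,2]]
    l=fcluster(linkage(g,'single'),.006,'distance')
    for k in set(l):
        if (l==k).sum()>8: print(tag,(l==k).sum(),"mean",(1e3*g[l==k].mean(0)).round(1),"y",(1e3*g[l==k].min(0)[1]).round(1),(1e3*g[l==k].max(0)[1]).round(1))
    return im
E
python3 - <<'E'
from h import *
r=R(psi+np.pi/2)
env.open_gripper()
env.move_linear([*C1,.20],rate=.15)
env.move_pose([*C2,.20],r)
im=ears("after1");save("side2.png",cv2.resize(im[150:350,220:470],(750,600),interpolation=3))
env.move_linear([*C2,.165],rate=.12)
print("hit",env.move_linear([*C2,.127],rate=.05,stop_force=8),env.read_position().round(4))
env.grasp(40)
print(env.read_gripper_width(),env.read_wrist_force().round(1),env.read_position().round(4))
env.open_gripper()
env.move_linear([*C2,.21],rate=.15)
env.move_pose([*handle(0),.21],R(psi+np.pi))
im=ears("after2");save("side3.png",cv2.resize(im[150:350,220:470],(750,600),interpolation=3))
im,d=env.capture("top");save("top3.png",cv2.resize(im[140:240,200:360],(800,500),interpolation=3))
print(env.read_time())
E
```

```text
after1 218 mean [ 11.3  42.5 135.2] y 28.8 53.6
after1 104 mean [  9.4 -83.1 134.4] y -87.8 -80.5
after1 66 mean [ 12.2 -63.7 126.8] y -70.2 -56.2
after1 106 mean [ 10.3 -43.1 134.3] y -48.2 -39.6
hit False [0.5521 0.0485 0.1273]
0.24663680465501558 [-1.1 -3.8  6.5] [0.5525 0.048  0.1283]
after2 221 mean [ 11.5  42.6 135. ] y 29.1 54.2
after2 200 mean [ 11.3 -61.8 134.7] y -76.9 -50.8
12.4417
```

View pics/side3.png

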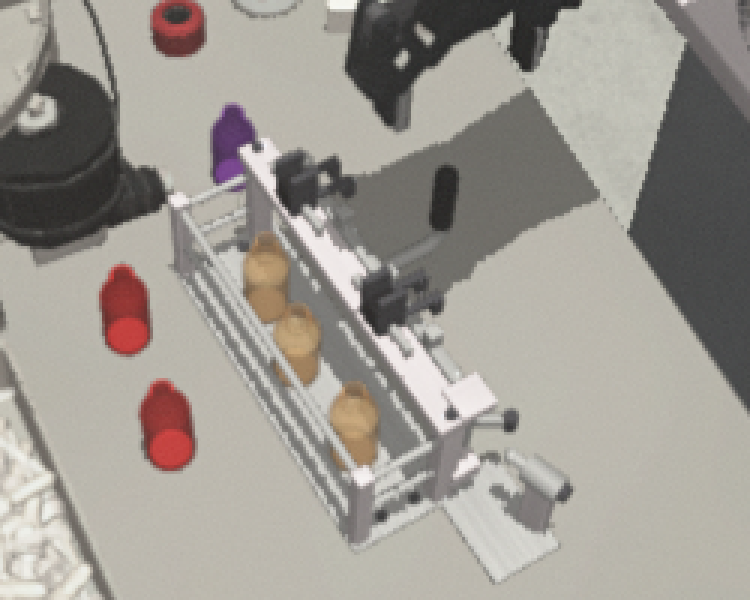

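Both catches are fully closed up: ear spans are 25 mm, (385,300) and (300,180) in the crop. The gate is shut and the handle at (444,198) is untouched. Next I grip the handle and swing.

```bash
python3 - <<'E'
from h import *
z=.103
print("hit",env.move_linear([*handle(0),z],rate=.1,stop_force=10))
env.grasp(90)
print(env.read_gripper_width(),env.read_wrist_force().round(1),env.read_position().round(4),env.read_time())
for t in np.arange(.1,.46,.1):
    env.move_linear([*handle(t),z],R(psi+np.pi-t),rate=.06)
    print(round(t,2),env.read_wrist_force().round(1),(env.read_position()[:2]-handle(t)).round(4),round(env.read_gripper_width(),3),env.read_time())
im,d=env.capture("side");save("side4.png",cv2.resize(im[150:350,220:470],(750,600),interpolation=3))
E
```

```text
hit False
0.1638007093263265 [-2.2 -1.2  4.2] [0.4649 0.0892 0.1033] 14.3167
0.1 [-1.6 -2.9  5.2] [ 0.0003 -0.0002] 0.164 14.6833
0.2 [-1.5 -5.1  6.5] [ 0.0003 -0.0003] 0.166 15.05
0.3 [-2.9 -4.7  6.3] [ 0.0003 -0.0003] 0.163 15.4167
0.4 [-2.  -4.7  7. ] [ 0.0002 -0.0003] 0.164 15.7833
```

View pics/side4.png

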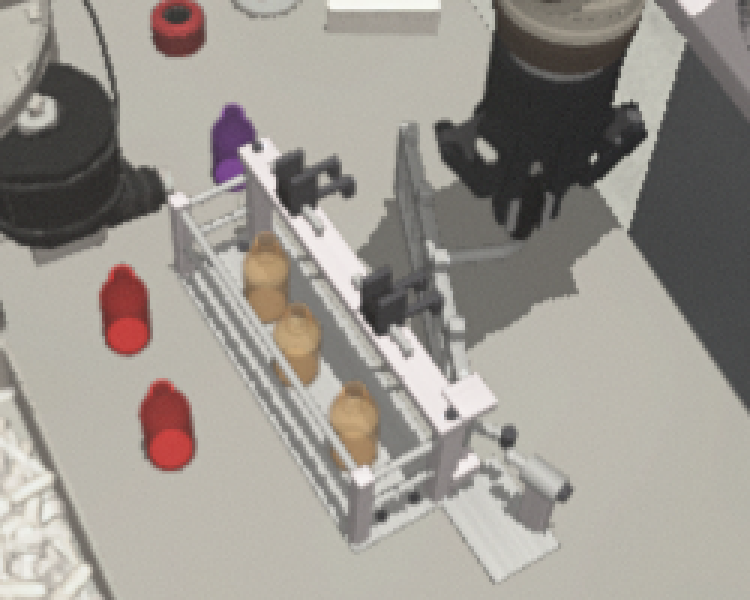

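The gate has opened about 0.4 rad with the handle firmly gripped at (520,210). On through the detent.

```bash
python3 - <<'E'
from h import *
z=.103
for t in np.arange(.5,1.41,.1):
    env.move_linear([*handle(t),z],R(psi+np.pi-t),rate=.06)
    f=env.read_wrist_force()
    print(round(t,2),f.round(1),(env.read_position()[:2]-handle(t)).round(4),round(env.read_gripper_width(),3),env.read_time())
    if np.linalg.norm(f)>70: print("stop");break
im,d=env.capture("side");save("side5.png",cv2.resize(im[100:400,150:550],(800,600),interpolation=3))
ears("end")
E
```

```text
0.5 [-2.4 -4.9  6.9] [ 0.0001 -0.0003] 0.168 16.2
0.6 [-0.6 -7.6  7. ] [ 0.0003 -0.0006] 0.16 16.5667
0.7 [-3.2 -4.5 11.4] [ 0.0001 -0.0002] 0.158 16.9333
0.8 [-3.  -1.2  4.4] [-0.0001  0.0003] 0.165 17.3
0.9 [-3.5 -3.5  6.8] [ 0.     -0.0001] 0.164 17.6667
1.0 [-3.1 -4.4  7. ] [ 0.0001 -0.    ] 0.163 18.0333
1.1 [-3.  -3.4  5.8] [0.0001 0.    ] 0.164 18.4
1.2 [-2.9 -4.2  6.2] [0.0002 0.0001] 0.16 18.7667
1.3 [-2.6 -3.4  7.5] [0.0002 0.0001] 0.167 19.1333
1.4 [-1.8 -3.7  7.1] [0.0003 0.0001] 0.162 19.5
end 221 mean [ 11.2  42.6 135.1] y 27.9 53.8
end 191 mean [ 11.7 -62.2 135.3] y -76.5 -51.1
```

View pics/side5.png

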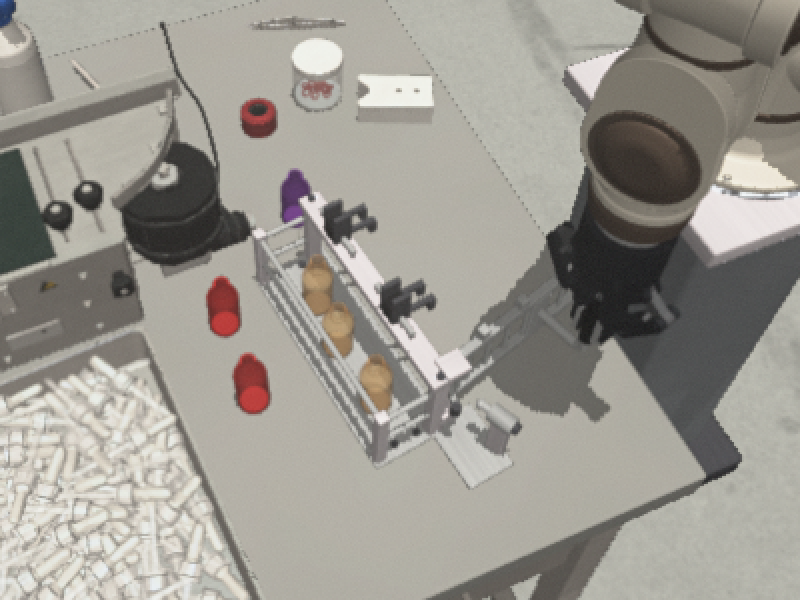

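The gate stands about square to the pen, (455,390) to (560,290). The handle is in the fingers, the bottles are upright and the bystanders are in place. One numeric check of the gate angle, then I hand in.

```bash
python3 - <<'E'
from h import *
for c in("side","top"):
    im,d=env.capture(c);p,u,v=cloud(c,d);q=(p[:,:2]-O)@np.c_[ex,ey]
    m=(q[:,0]<-.03)&(q[:,0]>-.23)&(q[:,1]>.05)&(q[:,1]<.125)&(p[:,2]>.02)&(p[:,2]<.118)
    g=q[m].astype(np.float32)
    if len(g)>20:
        l=cv2.fitLine(g,cv2.DIST_HUBER,0,.001,.001).ravel();print(c,len(g),"angle",np.pi/2-np.arctan2(-abs(l[0])*0+l[1]*np.sign(-l[0]),abs(l[0])),l)
    for n in("parts_jar","chuck_insert","v_block"): print(n,[(cam2w(c,b["xyz"]).round(3).tolist(),round(b["score"],2)) for b in env.boxes_of(c,n)[:1]])
print(abs(env.read_qd()).max(),env.read_gripper_width(),env.read_wrist_force().round(1),env.read_time())
env.job_done()
E
```

```text
side 1020 angle 1.718225 [ 0.9891521   0.14689511 -0.08572394  0.09543648]
parts_jar []
chuck_insert [([0.547, -0.202, 0.024], 0.58)]
v_block [([0.386, -0.169, 0.026], 0.71)]
top 711 angle 1.7453122 [ 0.9848107   0.1736313  -0.1336546   0.08154436]
parts_jar [([0.458, -0.223, 0.064], 0.75)]
chuck_insert [([0.546, -0.208, 0.028], 0.65)]
v_block [([0.379, -0.172, 0.034], 0.84)]
0.0009241016736905236 0.16568697889322112 [-1.6 -3.2  6.4] 20.0
the job is handed in; nothing more can be done
```

I unlatched the gate, swung it open past the detent, and handed the job in at 20.0 s with the gripper still holding the handle. No verdict was reported.

- **Catches:** I squeezed the catch nearer the hinge first, then the one nearer the free end. The camera depth showed both about 25 mm across the ears against 24 mm fully squeezed. They were still in at the end.
- **Gate:** I gripped the handle at 90 N and followed the hinge arc to 1.4 rad. Lines fitted to the gate give 1.42 rad from the side camera and 1.40 rad from the top. The script printed 1.718 and 1.745 because of a sign slip in my formula; the corrected values come from the fitted line directions.
- **Hold:** The arm was still, the gripper opening stayed at handle width, and the wrist force was about 7 N. I had no direct reading of the finger force on the handle.
- **Surroundings:** The bottles were upright in the last picture. Detected positions of the jar, chuck and V block moved by no more than about 7 mm, close to the detector noise. The side camera's last detection missed the jar, but the top camera found it in place.

The measured wrist force stayed small through the detent, lower than its stated torque would suggest. The pictures and the angle fits still show the gate fully open.

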